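# Shut the draft gate and lock it with the cam lever

## Task

Lock up the balance's glass draft enclosure: with a finger, swing its open front gate fully shut so that the steel strap lies across the front, and only then push the cam lever all the way down over the strap's end. Push gently, grip and lift nothing, leave the two weights, the tare cup and the brush as they stand, and finish clear of everything.

Things in the scene. Friction and masses are not known exactly. Their poses are not given: they have to be found in the camera images.
- enclosure: glass draft enclosure, aluminium edges, white base, closed roof; 160 deep (x) by 200 wide (y) by 130 mm tall, fixed on a speckled granite plate whose top is 40 mm above the work surface. Origin: centre of its underside; own x points from its front (at own x = -80 mm, facing the robot) to its back, own y to the left as the robot sees it, z up.
- gate_hinge (a point): point on the gate's vertical hinge axis, at the front left edge of the enclosure, at the height of the strap's middle (112 mm above the granite). In the enclosure's frame it lies at (-86, 90, 112) mm.
- gate (a joint): gate opening, rad: 0 shut (end stop), up to 1.6 as its free edge swings out towards the robot. Glass pane 128 mm wide, 15 to 127 mm above the granite, with a steel strap across its outer face. Shut, it runs from the hinge along the enclosure's -y. Light friction (0.05 N m); stays where left.
- strap_face (a point): point on the strap's outer face, half-way up, 75 mm from the hinge axis; moves with the gate. Its x points into the strap (the way to push), y back to the hinge, z up. The strap is 18 mm tall (103 to 121 mm above the granite), 6 mm thick, its outer face 13 mm outside the hinge axis, its end 178 mm from the hinge axis.
- lever_pivot (a point): middle of the cam lever's horizontal pivot axis (along the enclosure's y), in front of the right end of the front, 135 mm above the granite, at (-96, -75, 135) mm in the enclosure's frame.
- lever (a joint): angle the cam lever is pushed down, rad: 0 raised (arm slopes up and out from the front, 1.0 rad above level), 1.0 fully down (end stop: arm level, pointing straight out from the front, top 145 mm above the granite, cam on the strap's end). Friction 0.18 N m; stays where left.
- lever_pad (a point): middle of the upper face of the lever arm, 60 mm out from the pivot along the arm and 10 mm to the upper side of the line through the pivot; moves with the lever. The arm is a steel bar 20 mm wide, 8 mm thick, its rounded end 90 mm from the pivot; nothing stands beneath its outer part.
- weight_in: polished steel weight with a knob, 22 mm across, 35 mm tall, standing on the pan inside the enclosure; origin at the centre of its underside. Leave alone.
- weight_out: smaller polished steel weight with a knob, 18 mm across, 28 mm tall, standing on the granite to the right of the enclosure; origin at the centre of its underside. Leave alone.
- cup: white ceramic tare cup, 48 mm across, 35 mm tall, on the granite to the left of the enclosure; origin at the centre of its underside. Leave alone.
- brush: pan brush with a round stainless handle, 142 mm long and 12 mm thick, lying on the granite to the right; origin under the handle, 66 mm from its butt. Leave alone.

How it is judged (in metres and radians):
On the way, in this order (a step that is already met when the one before it is completed fails the run):
1. the gate is shut (within 0.07 rad) while the cam lever is still up (value of joint gate below 0.07 rad and value of joint lever below 0.6 rad), for 0.2 s.
2. the cam lever is pushed down (within 0.12 rad of its stop) with the gate shut (value of joint lever above 0.88 rad and value of joint gate below 0.07 rad), for 0.2 s.
At the end, for the whole second after the job is handed in: The gate is within 0.07 rad of fully shut, the cam lever within 0.12 rad of fully down, and the weights, cup and brush are within 15 mm of where they stood (all of step 2 and distance of each of weight_in, weight_out, cup, brush from where it was at the start of the episode below 0.015 m); the robot touches nothing.
It fails at once if a weight, the cup or the brush is lifted, carried or shoved (more than 15 mm) (distance of any of weight_in, weight_out, cup, brush from where it was at the start of the episode above 0.015 m).
It fails at once if the fingers squeeze or push the enclosure, gate or lever with more than 60 N (contact force between the fingers and enclosure above 60 N).
It fails at once if the arm or gripper body strikes the enclosure with more than 60 N (contact force between the arm and enclosure above 60 N).
It also fails if it takes over 45 s, if anything falls off the work surface, if the arm or the gripper's body presses on something with over 40 N, if the wrist force passes 120 N, or if a joint passes its speed limit or range.

## Robot

A 7-joint arm with a two-finger parallel gripper is mounted at the origin on the work surface. World frame = base frame: x ahead of the robot, y to its left, z up, the work surface at z = 0. Lengths are in mm, angles in degrees, forces in N, time in s.
With the tool pointing down it reaches from about 400 to 875 mm from the base axis. Payload 19.3 kg.
Tool frame: the origin (TCP) lies at the very end of the fingers, on their centre line; the grasp point (between the pads) lies 19 mm behind it (robot.pinch_z is the distance from the TCP to the grasp point, in mm); z points along the fingers, y is the line along which they close (so a half turn about z gives the same grasp; the last joint's range is limited). The gripper opens to 85 mm and grips with 20 to 120 N. Pads are 22 mm wide; open, the fingers measure 114 mm over their backs; the gripper's body (76 mm by 85 mm) begins 54 mm behind the grasp point. The pads swing forward as they close: fully open they stand 13 mm farther back than shut.
Start: joints at [63.988, 29.874, -2.08, 91.645, 1.215, 58.505, -6.463], TCP at [234.001, -579.533, 231.291] pointing down, gripper open.
Joint ranges: [-166.77, 166.77], [-17.47, 122.26], [-85.68, 81.53], [9.62, 139.38], [-72.42, 252.41], [9.2, 110.78], [-144.41, 144.41]. Speed limits (degrees/s): [108.29, 108.29, 136.94, 136.94, 172.46, 172.46, 172.46].

## Interface

Orientations are given as [roll, pitch, yaw] about the fixed x, y, z axes, in that order (R = Rz(yaw) Ry(pitch) Rx(roll)).
In Python, from plant import robot, viewer, ticket gives the robot as it stands. The module is installed in compiled form; this text tells all that it offers.
- The arm moves only by the tool drive_tool, never from a script. Its argument "plan" is a list of rows, each an object with "xyz": the shift along the tool's x, y, z in mm, a list of three; "angular": the turn, a rotation vector about the tool's x, y, z in degrees, a list of three; "claw": the finger opening in mm, from 0 to 85.4. In form: [{"xyz": [x, y, z], "angular": [rx, ry, rz], "claw": claw}, ...]. A call has 1 to 12 rows; each row is the pose to reach, as a shift and turn from the pose commanded when the call began, along the tool's axes at that moment; what a row does not reach only later rows make up. A row lasts 1/12 s, in which the tool goes at most 41.7 mm and 7.16 degrees, less where a joint would pass 70% of its speed; a pose out of reach is approached as far as the arm can. A call with a gripper value outside its range is refused whole. The fingers move at their own pace and stop on an object; the grip force is fixed at half the most. Time passes only in rows, so rows that repeat a pose let the fingers close. It gives the time, the measured TCP pose, the force, the opening and the grip force at its end, in the units of the state.
- robot.get_obs(): the state, without advancing time (a new reading comes with each control period).
- viewer.grab_frame(name): name is "scene" or "top" or "wrist"; returns (picture, depth): 420x560x3 uint8, red, green, blue; 420x560 float32, mm along the optical axis (not along the pixel's ray), 0 where there is no reading.
- viewer.get_calibration(name): a dict with "K" (3x3 intrinsics, pixels), "extrinsics" (4x4, takes a point from camera to world coordinates). Camera axes: x right, y up, looking along -z (the intrinsics and any distortion apply to the point x, -y, -z); pixel columns grow to the right and rows downward; lengths in mm; the calibration is good to about 2 mm. A picture is of the moment at which its call begins: read the wrist's pose just before it. get_calibration takes no time and is no camera call; for the wrist camera it gives the pose at the moment of the call.
- ticket.job_done(): hands the job in; it is judged then, once.
The state is a dict: "time_s": time; "joints": joint angles; "joint_vel": joint speeds; "joint_torque": joint torques, N m; "ee_pos": TCP position; "tool_rot": TCP orientation; "wrist_force": force on the tool from outside, world axes, zero at the start; "torque": the same for the moment, N m; "opening": finger opening in mm; "gripper_force": force on a finger pad.
Only numpy, scipy, OpenCV 4.12 (cv2) and the standard library are available. Lean on these libraries where they do the work, as an engineer would, in place of code of your own. Each camera call takes 0.05 s, during which the arm holds its last target. There are 200 camera calls.

## Working session

There is one attempt and no reset: what is moved stays moved. The work goes in short steps, Python scripts to look and compute and a tool call to move; the robot and the scene stay as the last step left them, time stands still between calls to the robot, and variables do not carry over. Pictures are saved under pics/ and viewed, at most 10 in all, crops included, and the job is handed in when it is done.

Besides the shell and the picture viewer there is one more tool, called after "Call:" as a command line: name --argument value ..., lists and objects as JSON in quotes. drive_tool: Moves the arm, as the interface text tells. Its arguments: {"type":"object","properties":{"plan":{"type":"array","items":{"type":"object","properties":{"xyz":{"type":"array","items":{"type":"number"}},"angular":{"type":"array","items":{"type":"number"}},"claw":{"type":"number"}}}}},"required":["plan"]}

```bash
mkdir -p pics; cat > h.py <<'E'
import numpy as np, cv2
from plant import robot, viewer, ticket
def snap(n,f):
    c=viewer.get_calibration(n); p,d=viewer.grab_frame(n)
    cv2.imwrite(f'pics/{f}.png',p[:,:,::-1]); np.savez(f'pics/{f}.npz',p=p,d=d,K=c['K'],T=c['extrinsics'])
def ray(f,u,v):
    z=np.load(f'pics/{f}.npz'); K,T=z['K'],z['T']
    r=np.linalg.solve(K,[u,v,1]); r=np.array([r[0],-r[1],-r[2]])
    return T[:3,3],T[:3,:3]@r,z['d']
def at_z(f,u,v,h):
    o,r,_=ray(f,u,v); return o+r*(h-o[2])/r[2]
def at_d(f,u,v):
    o,r,d=ray(f,u,v); return o+r*d[int(v),int(u)]
E
python3 - <<'E'
from h import *
np.set_printoptions(precision=1,suppress=True)
snap('scene','s1'); snap('top','t1')
for n in('scene','top'): print(viewer.get_calibration(n))
print(robot.get_obs())
E
```

```text
{'K': array([[386.9,   0. , 278.4],
       [  0. , 386.9, 213.2],
       [  0. ,   0. ,   1. ]]), 'extrinsics': array([[   1. ,   -0.1,    0.1,  648.4],
       [   0.1,    0.7,   -0.7, -462.3],
       [   0. ,    0.7,    0.7,  661. ],
       [   0. ,    0. ,    0. ,    1. ]])}
{'K': array([[520.8,   0. , 286.1],
       [  0. , 520.8, 205.2],
       [  0. ,   0. ,   1. ]]), 'extrinsics': array([[  -0. ,    1. ,   -0.1,  483.1],
       [  -1. ,   -0. ,   -0. ,    6.8],
       [  -0. ,    0.1,    1. , 1054.1],
       [   0. ,    0. ,    0. ,    1. ]])}
{'time_s': 0.1, 'joints': array([64. , 29.9, -2.1, 91.7,  1.2, 58.5, -6.5]), 'joint_vel': array([-0. , -0.2, -0. , -0. ,  0.1,  0. ,  0. ]), 'joint_torque': array([  0. , -92.8,   2. , -37.1,   0. ,   0. ,   0. ]), 'ee_pos': array([ 233.9, -579.3,  230.8]), 'tool_rot': array([-179.9,    0. ,   22. ]), 'wrist_force': array([-0.1, -1.1,  1.1]), 'torque': array([ 0.1, -0. , -0. ]), 'gripper_force': 0.0, 'opening': 85.21347365205219}
```

View pics/s1.png

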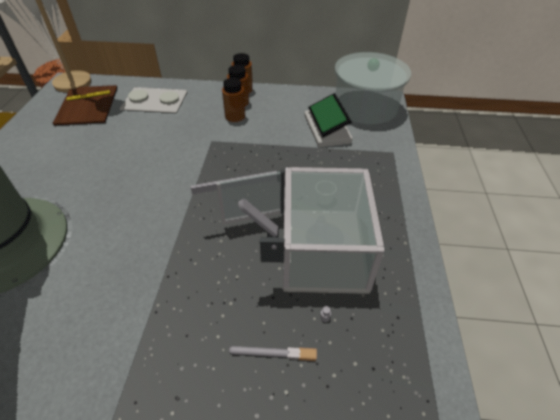

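View pics/t1.png

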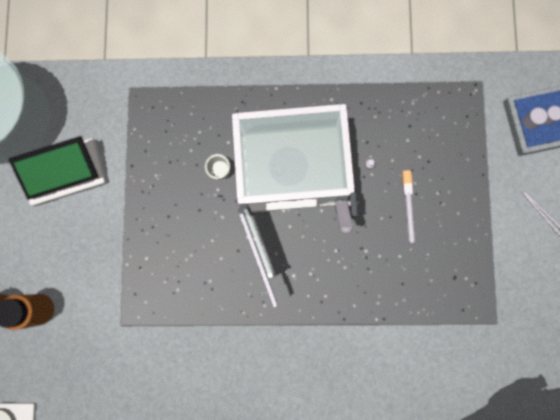

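The scene view shows the enclosure at about (330,230) px, the lever raised at (258,217) and the gate strap from (192,187) to (280,175). The top view shows the roof corners near (233,112), (345,106), (353,196) and (239,203), and the open strap running from (243,212) to (275,305). I'll enlarge the top view.

```bash
python3 - <<'E'
from h import *
p=cv2.imread('pics/t1.png')[90:315,200:440]; cv2.imwrite('pics/t1c.png',cv2.resize(p,None,fx=2.66,fy=2.66,interpolation=cv2.INTER_CUBIC))
E
```

```text
(no output)
```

View pics/t1c.png

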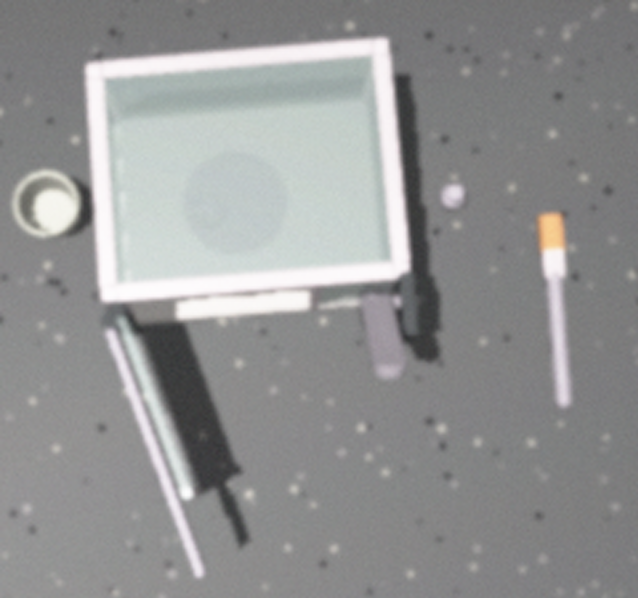

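The enlarged crop shows the roof corners at (86,65), (387,38), (410,275) and (102,302). The strap's top edge runs from (108,330) to its end at (200,577), and the lever tip is near (390,375).

```bash
cat >> h.py <<'E'
def fit(P,Q):
    P,Q=np.array(P,float),np.array(Q,float); p,q=P-P.mean(0),Q-Q.mean(0)
    a=np.arctan2((p[:,0]*q[:,1]-p[:,1]*q[:,0]).sum(),(p*q).sum())
    R=np.array([[np.cos(a),-np.sin(a)],[np.sin(a),np.cos(a)]]); t=Q.mean(0)-R@P.mean(0)
    return a,R,t,(P@R.T+t-Q)
E
python3 - <<'E'
from h import *
np.set_printoptions(precision=1,suppress=True)
g=lambda x,y,h:at_z('t1',200+x/2.66,90+y/2.66,h)
Q=[g(*c,170)[:2] for c in((86,65),(387,38),(410,275),(102,302))]
a,R,t,e=fit([(80,100),(80,-100),(-80,-100),(-80,100)],Q); print(np.degrees(a),t,'\n',e)
W=lambda x,y:R@[x,y]+t
H=W(-86,90);L=W(-96,-75); print('hinge',H,'lever',L, 'tip',W(-96-90*.54-8.4,-75), g(390,375,175+90*.84))
s0,s1=g(108,330,161)[:2],g(200,577,161)[:2]
d=R.T@(s1-s0); th=np.arctan2(-d[0],-d[1]); print('strap',s0,s1,R.T@(s0-H),R.T@(s1-H),'gate rad',th)
print('base z top depth',at_d('t1',150,250),at_d('t1',293,110))
print('strap depth',at_d('t1',200+180/2.66,90+522/2.66),at_d('t1',200+382/2.66,90+350/2.66))
for u,v in((235,183),(275,176),(195,187),(243,204)): print(at_d('s1',u,v))
for n,x,y,z in(('wout',453,195,68),('cup',47,204,75),('brush',560,340,46)): print(n,g(x,y,z))
E
```

```text
4.3165179933889135 [695.1  21.6] 
 [[ 0.6  0.4]
 [ 0.4  0.1]
 [-0.7 -0.6]
 [-0.3  0. ]]
hinge [602.6 104.9] lever [605.1 -60.4] tip [548.2 -64.7] [552.3 -62.4 250.6]
strap [590.9 112.4] [432.6  52.9] [-11.1   8.3] [-173.5  -39.1] gate rad 1.2869255226448004
base z top depth [536.4 304.5  39.4] [773.3  20.  169.6]
strap depth [467.1  65.6 160.2] [568.5 -59.3 235. ]
[516.7  70.7 161.3]
[590.3  98.7 160.9]
[443.6  52.9 160.7]
[559.4 -66.6 248.5]
wout [ 698.1 -126.3   68. ]
cup [693.6 167.4  75. ]
brush [ 594.3 -203.7   46. ]
```

```bash
cat >> h.py <<'E'
from scipy.spatial.transform import Rotation as Ro
A=np.radians(4.317); RW=np.array([[np.cos(A),-np.sin(A)],[np.sin(A),np.cos(A)]]); TW=np.array([695.1,21.6])
def W(x,y,z): return np.r_[RW@[x,y]+TW,z+40]
def gate(th,r=75,gap=0,a=11,b=14.5,z=100):
    s,c=np.sin(th),np.cos(th); k=13+gap+a*c+b*s
    return W(-86-r*s-k*c, 90-r*c+k*s, z)
def shift(pts,yaw=4.3):
    o=robot.get_obs(); R=Ro.from_euler('xyz',o['tool_rot'],degrees=True)
    print('now',o['ee_pos'].round(1),o['tool_rot'].round(1),'turn',(R.inv()*Ro.from_euler('xyz',[180,0,yaw],degrees=True)).as_rotvec(degrees=True).round(1))
    for p in pts: print(np.round(p,1),'->',R.inv().apply(p-o['ee_pos']).round(1))
E
python3 - <<'E'
from h import *
p=gate(1.287,gap=30)
shift([[380,-210,320],[p[0],p[1],300],p])
E
```

```text
now [ 233.9 -579.3  230.8] [-179.9    0.    22. ] turn [-0.1  0.  17.7]
[ 380 -210  320] -> [ 273.7 -287.8  -89. ]
[511.3 134.7 300. ] -> [ 524.5 -558.2  -68.7]
[511.3 134.7 140. ] -> [ 524.5 -558.    91.3]
```

Call:
drive_tool --plan '[{"xyz": [0, 0, -40], "angular": [0, 0, 6], "claw": 0}, {"xyz": [0, 0, -80], "angular": [0, 0, 12], "claw": 0}, {"xyz": [22, -23, -89], "angular": [0, 0, 17.7], "claw": 0}, {"xyz": [50, -53, -89], "angular": [0, 0, 17.7], "claw": 0}, {"xyz": [78, -82, -89], "angular": [0, 0, 17.7], "claw": 0}, {"xyz": [106, -111, -89], "angular": [0, 0, 17.7], "claw": 0}, {"xyz": [134, -141, -89], "angular": [0, 0, 17.7], "claw": 0}, {"xyz": [162, -170, -89], "angular": [0, 0, 17.7], "claw": 0}, {"xyz": [190, -200, -89], "angular": [0, 0, 17.7], "claw": 0}, {"xyz": [218, -229, -89], "angular": [0, 0, 17.7], "claw": 0}, {"xyz": [246, -258, -89], "angular": [0, 0, 17.7], "claw": 0}, {"xyz": [274, -288, -89], "angular": [0, 0, 17.7], "claw": 0}]'

```text
time_s: 1.1
ee_pos: [380.4, -208.1, 320.4]
tool_rot: [180.0, -0.0, 4.3]
wrist_force: [1.3, -0.7, -0.2]
opening: -0.3
gripper_force: 0.0
```

```bash
python3 - <<'E'
from h import *
p=gate(1.287,gap=30)
shift([[p[0],p[1],300],p])
E
```

```text
now [ 380.4 -208.1  320.4] [180.   -0.    4.3] turn [ 0. -0. -0.]
[511.3 134.7 300. ] -> [ 156.1 -332.    20.3]
[511.3 134.7 140. ] -> [ 156.  -332.1  180.3]
```

Call:
drive_tool --plan '[{"xyz": [16, -34, 2], "angular": [0, 0, 0], "claw": 0}, {"xyz": [32, -68, 4], "angular": [0, 0, 0], "claw": 0}, {"xyz": [48, -102, 6], "angular": [0, 0, 0], "claw": 0}, {"xyz": [64, -136, 8], "angular": [0, 0, 0], "claw": 0}, {"xyz": [80, -170, 10], "angular": [0, 0, 0], "claw": 0}, {"xyz": [96, -204, 12], "angular": [0, 0, 0], "claw": 0}, {"xyz": [112, -238, 14], "angular": [0, 0, 0], "claw": 0}, {"xyz": [128, -272, 16], "angular": [0, 0, 0], "claw": 0}, {"xyz": [144, -306, 18], "angular": [0, 0, 0], "claw": 0}, {"xyz": [156, -332, 20], "angular": [0, 0, 0], "claw": 0}, {"xyz": [156, -332, 40], "angular": [0, 0, 0], "claw": 0}, {"xyz": [156, -332, 60], "angular": [0, 0, 0], "claw": 0}]'

```text
time_s: 2.1
ee_pos: [511.3, 134.9, 259.7]
tool_rot: [-179.9, -0.0, 4.4]
wrist_force: [0.2, -1.7, -0.8]
opening: -0.0
gripper_force: 0.0
```

Call:
drive_tool --plan '[{"xyz": [0, 0, 30], "angular": [0, 0, 0], "claw": 0}, {"xyz": [0, 0, 60], "angular": [0, 0, 0], "claw": 0}, {"xyz": [0, 0, 90], "angular": [0, 0, 0], "claw": 0}, {"xyz": [0, 0, 120], "angular": [0, 0, 0], "claw": 0}, {"xyz": [0, 0, 120], "angular": [0, 0, 0], "claw": 0}]'

```text
time_s: 2.52
ee_pos: [508.4, 132.0, 135.7]
tool_rot: [179.9, 0.4, 4.3]
wrist_force: [-1.3, -0.3, -0.8]
opening: -0.1
gripper_force: 0.0
```

```bash
python3 - <<'E'
from h import *
snap('top','t2')
p=cv2.imread('pics/t2.png')[90:315,200:440]; cv2.imwrite('pics/t2c.png',cv2.resize(p,None,fx=2.66,fy=2.66,interpolation=cv2.INTER_CUBIC))
shift([gate(t) for t in (1.287,1.15,1.0,.85,.7,.6,.5,.4,.3,.2,.15,.1,.05,0)])
E
```

```text
now [509.5 132.5 138.5] [180.    0.3   4.3] turn [0.  0.3 0. ]
[521.8 106.6 140. ] -> [10.3 26.7 -1.6]
[522.   96.2 140. ] -> [ 9.7 37.1 -1.5]
[523.9  84.6 140. ] -> [10.8 48.8 -1.5]
[527.8  73.1 140. ] -> [13.8 60.6 -1.5]
[533.8  62.  140. ] -> [18.9 72.1 -1.6]
[538.8  55.1 140. ] -> [23.4 79.3 -1.6]
[544.7  48.7 140. ] -> [28.8 86.2 -1.6]
[551.4  43.  140. ] -> [35.  92.4 -1.6]
[558.8  37.9 140. ] -> [42.  98.  -1.6]
[566.8  33.8 140. ] -> [ 49.7 102.7  -1.7]
[571.  32. 140.] -> [ 53.8 104.8  -1.7]
[575.3  30.5 140. ] -> [ 58.  106.6  -1.7]
[579.8  29.3 140. ] -> [ 62.3 108.2  -1.7]
[584.3  28.3 140. ] -> [ 66.7 109.5  -1.8]
```

View pics/t2c.png

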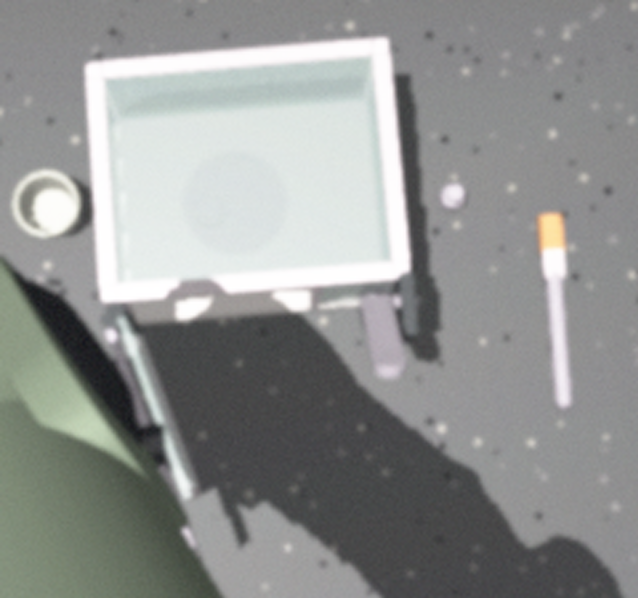

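The finger is left of the gate with the gate unmoved: the strap end shows at (190,540) px and the lever is still up at (383,340). Starting the push.

Call:
drive_tool --plan '[{"xyz": [4, 15, 0], "angular": [0, 0, 0], "claw": 0}, {"xyz": [8, 26, 0], "angular": [0, 0, 0], "claw": 0}, {"xyz": [8, 33, 0], "angular": [0, 0, 0], "claw": 0}, {"xyz": [8, 39, 0], "angular": [0, 0, 0], "claw": 0}, {"xyz": [8.5, 45, 0], "angular": [0, 0, 0], "claw": 0}, {"xyz": [9, 51, 0], "angular": [0, 0, 0], "claw": 0}, {"xyz": [10.5, 57, 0], "angular": [0, 0, 0], "claw": 0}, {"xyz": [12, 63, 0], "angular": [0, 0, 0], "claw": 0}, {"xyz": [14.5, 69, 0], "angular": [0, 0, 0], "claw": 0}, {"xyz": [17, 74, 0], "angular": [0, 0, 0], "claw": 0}, {"xyz": [17, 74, 0], "angular": [0, 0, 0], "claw": 0}]'

```text
time_s: 3.48
ee_pos: [534.1, 59.0, 140.2]
tool_rot: [180.0, -0.0, 4.2]
wrist_force: [-0.8, -0.7, 0.0]
opening: 0.2
gripper_force: 0.0
```

```bash
python3 - <<'E'
from h import *
shift([gate(t) for t in (.7,.6,.5,.4,.3,.2,.15,.1,.05,0)])
E
```

```text
now [534.1  59.  140.2] [180.   -0.    4.2] turn [ 0.  -0.  -0.1]
[533.8  62.  140. ] -> [-0.1 -3.   0.2]
[538.8  55.1 140. ] -> [4.5 4.3 0.2]
[544.7  48.7 140. ] -> [ 9.9 11.1  0.2]
[551.4  43.  140. ] -> [16.1 17.3  0.2]
[558.8  37.9 140. ] -> [23.1 22.9  0.2]
[566.8  33.8 140. ] -> [30.8 27.6  0.2]
[571.  32. 140.] -> [34.9 29.7  0.2]
[575.3  30.5 140. ] -> [39.1 31.5  0.2]
[579.8  29.3 140. ] -> [43.4 33.1  0.2]
[584.3  28.3 140. ] -> [47.8 34.4  0.2]
```

Call:
drive_tool --plan '[{"xyz": [4.5, 4.5, 0], "angular": [0, 0, 0], "claw": 0}, {"xyz": [10, 11, 0], "angular": [0, 0, 0], "claw": 0}, {"xyz": [16, 17.5, 0], "angular": [0, 0, 0], "claw": 0}, {"xyz": [23, 23, 0], "angular": [0, 0, 0], "claw": 0}, {"xyz": [28, 26, 0], "angular": [0, 0, 0], "claw": 0}, {"xyz": [31, 28, 0], "angular": [0, 0, 0], "claw": 0}, {"xyz": [35, 30, 0], "angular": [0, 0, 0], "claw": 0}, {"xyz": [39, 31.5, 0], "angular": [0, 0, 0], "claw": 0}, {"xyz": [39, 31.5, 0], "angular": [0, 0, 0], "claw": 0}]'

```text
time_s: 4.23
ee_pos: [575.4, 31.7, 140.3]
tool_rot: [-180.0, -0.0, 4.3]
wrist_force: [0.2, -0.4, -0.6]
opening: -0.1
gripper_force: 0.0
```

```bash
python3 - <<'E'
from h import *
snap('top','t3');snap('scene','s3')
p=cv2.imread('pics/s3.png')[140:320,160:400]; q=cv2.imread('pics/t3.png')[150:310,200:440]
cv2.imwrite('pics/c3.png',cv2.resize(np.hstack([p[:160],q]),None,fx=1.66,fy=1.66,interpolation=cv2.INTER_CUBIC))
shift([gate(0)])
E
```

```text
now [574.7  31.9 140.3] [-180.    -0.     4.3] turn [-0. -0. -0.]
[584.3  28.3 140. ] -> [9.2 4.4 0.3]
```

View pics/c3.png

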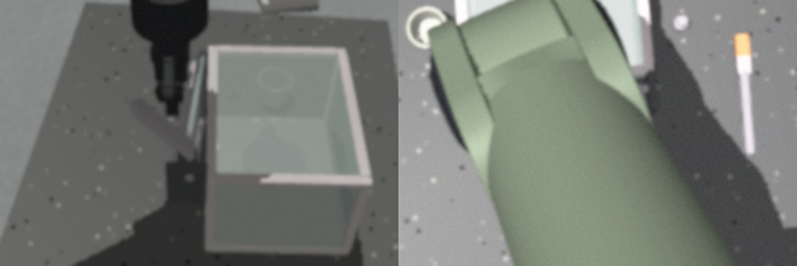

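The crop shows the gate nearly shut, at about (198,95) px, with the finger behind the raised lever. I'll creep to the stop from here, watching the force.

Call:
drive_tool --plan '[{"xyz": [2, 1, 0], "angular": [0, 0, 0], "claw": 0}, {"xyz": [4, 2, 0], "angular": [0, 0, 0], "claw": 0}, {"xyz": [6, 3, 0], "angular": [0, 0, 0], "claw": 0}, {"xyz": [8, 4, 0], "angular": [0, 0, 0], "claw": 0}, {"xyz": [8, 4, 0], "angular": [0, 0, 0], "claw": 0}]'

```text
time_s: 4.75
ee_pos: [583.4, 28.2, 140.3]
tool_rot: [180.0, -0.0, 4.3]
wrist_force: [-0.0, -0.0, 0.1]
opening: -0.1
gripper_force: 0.0
```

Call:
drive_tool --plan '[{"xyz": [0.7, 0, 0], "angular": [0, 0, 0], "claw": 0}, {"xyz": [1.5, 0, 0], "angular": [0, 0, 0], "claw": 0}, {"xyz": [1.5, 0, 0], "angular": [0, 0, 0], "claw": 0}]'

```text
time_s: 5.0
ee_pos: [584.0, 28.4, 140.2]
tool_rot: [180.0, 0.1, 4.3]
wrist_force: [-3.4, -1.1, 2.4]
opening: 0.3
gripper_force: 2.2
```

Call:
drive_tool --plan '[{"xyz": [0.7, 0, 0], "angular": [0, 0, 0], "claw": 0}, {"xyz": [1, 0, 0], "angular": [0, 0, 0], "claw": 0}, {"xyz": [1, 0, 0], "angular": [0, 0, 0], "claw": 0}, {"xyz": [1, 0, 0], "angular": [0, 0, 0], "claw": 0}]'

```text
time_s: 5.33
ee_pos: [584.0, 28.4, 140.1]
tool_rot: [180.0, 0.2, 4.3]
wrist_force: [-11.4, -0.9, 7.1]
opening: 0.0
gripper_force: 5.9
```

The stop is reached: the position held while the force rose to 11 N. Next I back off, rise and plan the lever push.

Call:
drive_tool --plan '[{"xyz": [-5, 0, 0], "angular": [0, 0, 0], "claw": 0}, {"xyz": [-20, 0, 0], "angular": [0, 0, 0], "claw": 0}, {"xyz": [-40, 0, 0], "angular": [0, 0, 0], "claw": 0}, {"xyz": [-40, 0, -35], "angular": [0, 0, 0], "claw": 0}, {"xyz": [-40, 0, -70], "angular": [0, 0, 0], "claw": 0}, {"xyz": [-40, 0, -105], "angular": [0, 0, 0], "claw": 0}, {"xyz": [-40, 0, -140], "angular": [0, 0, 0], "claw": 0}, {"xyz": [-40, 0, -160], "angular": [0, 0, 0], "claw": 0}, {"xyz": [-40, 0, -160], "angular": [0, 0, 0], "claw": 0}]'

```text
time_s: 6.08
ee_pos: [547.2, 26.0, 304.9]
tool_rot: [180.0, -0.4, 4.3]
wrist_force: [-0.4, 0.0, -0.1]
opening: -0.1
gripper_force: 0.0
```

```bash
cat >> h.py <<'E'
def lev(l,r=60,gap=0):
    f=1-l; return W(-96-r*np.cos(f)+(10+gap)*np.sin(f)+11,-75,135+r*np.sin(f)+(10+gap)*np.cos(f))
E
python3 - <<'E'
from h import *
snap('scene','s4'); snap('top','t4')
p=cv2.imread('pics/s4.png')[150:310,160:400]; q=cv2.imread('pics/t4.png')[150:310,200:440]
cv2.imwrite('pics/c4.png',cv2.resize(np.hstack([p,q]),None,fx=1.66,fy=1.66,interpolation=cv2.INTER_CUBIC))
a=lev(0); print(a,lev(1))
shift([a+[0,0,60],lev(0,gap=8)])
E
```

```text
[592.05142591 -61.39240208 230.89128215] [556.15698234 -64.1020294  185.        ]
now [545.8  25.6 300.8] [ 1.8e+02 -1.0e-01  4.3e+00] turn [ 0.  -0.1 -0. ]
[592.1 -61.4 290.9] -> [39.6 90.2 10. ]
[598.8 -60.9 235.2] -> [46.3 90.2 65.7]
```

View pics/c4.png

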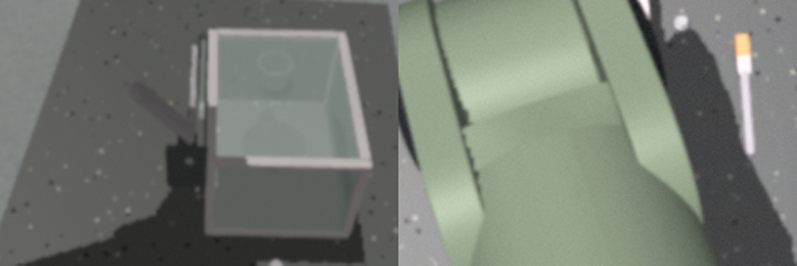

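The gate is shut, with the strap at (193,75) px parallel to the front, and the lever is still raised at (160,108). Moving above the lever.

Call:
drive_tool --plan '[{"xyz": [13, 30, 0], "angular": [0, 0, 0], "claw": 0}, {"xyz": [27, 60, 0], "angular": [0, 0, 0], "claw": 0}, {"xyz": [46, 90, 0], "angular": [0, 0, 0], "claw": 0}, {"xyz": [46, 90, 10], "angular": [0, 0, 0], "claw": 0}, {"xyz": [46, 90, 35], "angular": [0, 0, 0], "claw": 0}, {"xyz": [46, 90, 60], "angular": [0, 0, 0], "claw": 0}, {"xyz": [46, 90, 60], "angular": [0, 0, 0], "claw": 0}]'

```text
time_s: 6.77
ee_pos: [595.7, -60.7, 234.9]
tool_rot: [-179.9, 0.4, 4.3]
wrist_force: [-0.7, 0.1, -1.2]
opening: -0.0
gripper_force: 0.0
```

```bash
python3 - <<'E'
from h import *
print(robot.get_obs()['wrist_force'])
shift([lev(l) for l in(0,.1,.2,.3,.4,.5,.6,.7,.8,.9,.95,1)])
E
```

```text
[-0.74514585  0.05128101 -1.21815234]
now [595.7 -60.7 234.9] [-179.9    0.4    4.3] turn [-0.1  0.4 -0. ]
[592.1 -61.4 230.9] -> [-3.7  0.4  4. ]
[586.6 -61.8 228.2] -> [-9.1  0.4  6.7]
[581.5 -62.2 225. ] -> [-14.3   0.4  10. ]
[576.7 -62.6 221.3] -> [-19.1   0.4  13.7]
[572.2 -62.9 217.1] -> [-23.5   0.4  17.9]
[568.3 -63.2 212.5] -> [-27.4   0.4  22.5]
[564.8 -63.5 207.6] -> [-30.9   0.4  27.5]
[561.8 -63.7 202.3] -> [-33.8   0.4  32.8]
[559.3 -63.9 196.7] -> [-36.2   0.4  38.4]
[557.5 -64.  190.9] -> [-38.1   0.4  44.2]
[556.7 -64.1 188. ] -> [-38.8   0.4  47.2]
[556.2 -64.1 185. ] -> [-39.3   0.4  50.2]
```

Call:
drive_tool --plan '[{"xyz": [-4, 0, 4], "angular": [0, 0, 0], "claw": 0}, {"xyz": [-9, 0, 7], "angular": [0, 0, 0], "claw": 0}, {"xyz": [-14, 0, 10], "angular": [0, 0, 0], "claw": 0}, {"xyz": [-19, 0, 14], "angular": [0, 0, 0], "claw": 0}, {"xyz": [-23.5, 0, 18], "angular": [0, 0, 0], "claw": 0}, {"xyz": [-27.5, 0, 22.5], "angular": [0, 0, 0], "claw": 0}, {"xyz": [-31, 0, 27.5], "angular": [0, 0, 0], "claw": 0}, {"xyz": [-34, 0, 33], "angular": [0, 0, 0], "claw": 0}, {"xyz": [-34, 0, 33], "angular": [0, 0, 0], "claw": 0}]'

```text
time_s: 7.52
ee_pos: [563.3, -63.4, 206.2]
tool_rot: [-180.0, 0.1, 4.3]
wrist_force: [0.9, 0.1, 0.8]
opening: -0.6
gripper_force: 0.0
```

```bash
python3 - <<'E'
from h import *
snap('scene','s5')
p=cv2.imread('pics/s5.png')[150:310,160:400]
cv2.imwrite('pics/c5.png',cv2.resize(p,None,fx=2.5,fy=2.5,interpolation=cv2.INTER_CUBIC))
print(robot.get_obs()['wrist_force'])
shift([lev(l) for l in(.7,.8,.9,.95,1)])
E
```

```text
[-0.69349284 -0.22415335 -0.76863864]
now [563.7 -63.3 206.6] [-1.8e+02  1.0e-01  4.3e+00] turn [-0.   0.1 -0. ]
[561.8 -63.7 202.3] -> [-1.9  0.2  4.3]
[559.3 -63.9 196.7] -> [-4.4  0.2  9.9]
[557.5 -64.  190.9] -> [-6.3  0.2 15.7]
[556.7 -64.1 188. ] -> [-7.   0.2 18.6]
[556.2 -64.1 185. ] -> [-7.6  0.2 21.6]
```

View pics/c5.png

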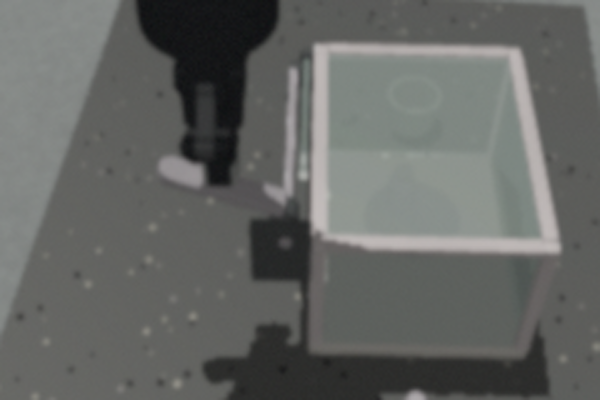

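The finger is on the lever arm at (210,180) px. The arm has swung down partway and the gate is still shut, with the strap at (292,130). I'll continue down to the stop.

Call:
drive_tool --plan '[{"xyz": [-2, 0, 4], "angular": [0, 0, 0], "claw": 0}, {"xyz": [-4, 0, 8], "angular": [0, 0, 0], "claw": 0}, {"xyz": [-6, 0, 12], "angular": [0, 0, 0], "claw": 0}, {"xyz": [-7, 0, 15], "angular": [0, 0, 0], "claw": 0}, {"xyz": [-7.5, 0, 18], "angular": [0, 0, 0], "claw": 0}, {"xyz": [-7.5, 0, 20], "angular": [0, 0, 0], "claw": 0}, {"xyz": [-7.5, 0, 20], "angular": [0, 0, 0], "claw": 0}]'

```text
time_s: 8.15
ee_pos: [556.4, -63.8, 186.7]
tool_rot: [-180.0, 0.1, 4.3]
wrist_force: [0.6, -0.1, -0.7]
opening: -0.2
gripper_force: 0.0
```

Call:
drive_tool --plan '[{"xyz": [0, 0, 1], "angular": [0, 0, 0], "claw": 0}, {"xyz": [0, 0, 2], "angular": [0, 0, 0], "claw": 0}, {"xyz": [0, 0, 2], "angular": [0, 0, 0], "claw": 0}]'

```text
time_s: 8.4
ee_pos: [556.8, -63.8, 185.2]
tool_rot: [180.0, 0.0, 4.3]
wrist_force: [-0.8, 0.6, -0.3]
opening: -0.1
gripper_force: 0.0
```

Call:
drive_tool --plan '[{"xyz": [0, 0, 1], "angular": [0, 0, 0], "claw": 0}, {"xyz": [0, 0, 2], "angular": [0, 0, 0], "claw": 0}, {"xyz": [0, 0, 2], "angular": [0, 0, 0], "claw": 0}, {"xyz": [0, 0, 2], "angular": [0, 0, 0], "claw": 0}]'

```text
time_s: 8.73
ee_pos: [556.9, -63.8, 184.7]
tool_rot: [180.0, -0.0, 4.3]
wrist_force: [-10.6, 0.3, 26.0]
opening: 0.2
gripper_force: 13.2
```

The force is 26 N at level height, so the stop is reached. Retreating.

Call:
drive_tool --plan '[{"xyz": [0, 0, -3], "angular": [0, 0, 0], "claw": 0}, {"xyz": [0, 0, -15], "angular": [0, 0, 0], "claw": 0}, {"xyz": [0, 0, -45], "angular": [0, 0, 0], "claw": 0}, {"xyz": [0, 0, -80], "angular": [0, 0, 0], "claw": 0}, {"xyz": [0, 0, -115], "angular": [0, 0, 0], "claw": 0}, {"xyz": [-30, 10, -130], "angular": [0, 0, 0], "claw": 0}, {"xyz": [-60, 40, -130], "angular": [0, 0, 0], "claw": 0}, {"xyz": [-90, 65, -130], "angular": [0, 0, 0], "claw": 0}, {"xyz": [-100, 100, -130], "angular": [0, 0, 0], "claw": 0}, {"xyz": [-110, 135, -130], "angular": [0, 0, 0], "claw": 0}, {"xyz": [-120, 170, -130], "angular": [0, 0, 0], "claw": 0}, {"xyz": [-120, 200, -130], "angular": [0, 0, 0], "claw": 0}]'

```text
time_s: 9.73
ee_pos: [450.3, -274.9, 314.4]
tool_rot: [179.9, -0.0, 4.2]
wrist_force: [0.2, 0.6, 1.1]
opening: 0.2
gripper_force: 0.0
```

```bash
python3 - <<'E'
from h import *
snap('scene','s6'); snap('top','t6')
p=cv2.imread('pics/s6.png')[150:310,160:400]; q=cv2.imread('pics/t6.png')[90:250,200:440]
cv2.imwrite('pics/c6.png',cv2.resize(np.hstack([p,q]),None,fx=1.66,fy=1.66,interpolation=cv2.INTER_CUBIC))
o=robot.get_obs(); print(o['ee_pos'],o['wrist_force'],o['joint_vel'])
E
```

```text
[ 451.1163165  -276.87701612  313.68949434] [-0.79937164  0.885214   -0.39370642] [-2.91734587 -1.43318298 -3.58273321  2.58241754 -1.13148329 -0.38327005
 -3.49486371]
```

View pics/c6.png

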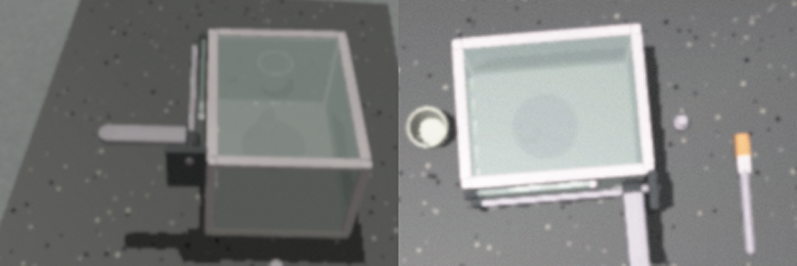

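The lever is level, with its tip at (105,132) px, and the strap is parallel to the front, from (482,205) to (620,192). The cup, outer weight and brush look unmoved and the arm is clear, so I'm handing in.

```bash
python3 -c "
from plant import ticket
print(ticket.job_done())"
```

```text
the job is handed in; nothing more can be done
None
```

I swung the gate shut, then pushed the cam lever down to its stop over the strap end (highest wrist force I read was about 28 N). In the last pictures the cup, brush and outer weight look unmoved and the arm stands clear; the job is handed in and no verdict was returned.

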